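# Clear the plate and hold the sauce bottle over it

### The arm

A 7-joint arm with a two-finger parallel gripper is mounted at the origin on a cart in front of the work surface, level with it; the furniture and walls round the work are solid. World frame = base frame: x ahead of the robot, y to its left, z up, the work surface at z = 0. Lengths are in m, angles in rad, forces in N, time in s.
With the tool pointing down it reaches from about 0.4 to 0.85 m from the base axis. Payload 10.4 kg.
Tool frame: the origin (TCP) lies at the very end of the fingers, on their centre line; the grasp point (between the pads) lies 19 mm behind it; z points along the fingers, y is the direction in which the jaws open and shut (so a half turn about z gives the same grasp; the last joint's range is limited). The gripper opens to 87 mm and grips with 3 to 60 N. Pads are 19 mm wide; open, the fingers measure 117 mm over their backs; the gripper's body (75 mm by 190 mm) begins 51 mm behind the grasp point.
Start: joints at [1.15, 0.332, -0.065, 1.46, 0.022, 1.35, -0.088], TCP at [0.242, -0.576, 0.187] pointing down, gripper open.
Joint ranges: [-2.6, 2.6], [-0.5, 2.12], [-1.47, 1.34], [0.16, 2.42], [-1.27, 4.41], [0.06, 2.06], [-2.6, 2.6]. Speed limits (rad/s): [2.22, 2.22, 2.79, 2.79, 3.14, 3.14, 3.14].

### API

Orientations are given as a unit quaternion [x, y, z, w].
In Python, from bench import read_state, imaging, r gives the robot as it stands. The module is installed in compiled form; this text tells all that it offers.
- The arm moves only by the tool move_arm, never from a script. Its argument "series" is a list of rows, each a list of 4 numbers: the shift along the tool's x, y, z in m, then the turn about the tool's z in rad. In form: [[x, y, z, roll], ...]. A call has 1 to 20 rows; each row is the pose to reach, as a shift and turn from the pose commanded when the call began, along the tool's axes at that moment; what a row does not reach only later rows make up. A row lasts 1/10 s, in which the tool goes at most 50 mm and 8.59 degrees, less where a joint would pass 70% of its speed; a pose out of reach is approached as far as the arm can. A call with a gripper value outside its range is refused whole. "claw" is the gripper's target within -1 to 1 (fully open at 1, half-way at 0, shut at -1), set as the call begins (left out, the last holds). The fingers move at their own pace and stop on an object; "newtons" is the grip in N (left out, the last holds). Time passes only in rows, so rows that repeat a pose let the fingers close. It gives the time, the measured TCP pose, the force and the opening at its end, in the units of the state.
- read_state(): the state, without advancing time (a new reading comes with each control period).
- imaging.camera(name): name is "scene" or "top"; returns (picture, depth): 384x512x3 uint8, red, green, blue; 384x512 float32, m along the optical axis (not along the pixel's ray), 0 where there is no reading.
- imaging.get_calibration(name): a dict with "camera_matrix" (3x3 intrinsics, pixels), "k1" (the pictures are not rectified: a ray, as slopes to the right and down, at radius r is drawn at 1 + k1 r^2 times it, then the intrinsics apply), "R" (3x3) and "t" (3): a world point X has camera coordinates R X + t. Camera axes: x right, y down, z forward; pixel columns grow to the right and rows downward; lengths in m; the calibration is good to about 2 mm. A picture is of the moment at which its call begins. get_calibration takes no time and is no camera call.
- r.close_job(): hands the job in, once; it reports no verdict.
The state is a dict: "time": time; "joint_positions": joint angles; "joint_vel": joint speeds; "joint_torque": joint torques, N m; "ee_pos": TCP position; "eef_rot": TCP orientation; "ft_force": force on the tool from outside, world axes, zero at the start; "torque": the same for the moment, N m; "width": finger opening in m.
Only numpy, scipy, OpenCV 4.12 (cv2) and the standard library are available. Lean on these libraries where they do the work, as an engineer would, in place of code of your own. Each camera call takes 0.05 s, during which the arm holds its last target.

### The job

Take the dark shaker off the plate, keeping it upright, and stand it on the bare worktop clear of the plate. Then draw the red squeeze bottle up out of the bottle holder and hold it ready to dress the plate: slanted at about 45 degrees with the nozzle pointing down, its tip over the middle of the plate and about 8 cm above it. Finish still holding the bottle there, in the gripper and clear of everything; leave the plate, the other bottles, the timer, the bell and the notepad where they are.

Things in the scene. Friction and masses are not known exactly. Their poses are not given: they have to be found in the camera images.
- bottle_holder: fixed steel stand, 98 mm (x) by 272 mm (y), origin at the centre of its underside; three wells in a row at y = -84, 0, +84 mm; the row runs away from the robot. Top deck 102 mm high (corner caps 105 mm) with 67 mm square holes; a lower deck at 45 mm with 40 mm square holes carries the bottles by their cone caps. A red, a yellow and a cream squeeze bottle hang in it nozzle down, in any order.
- red_bottle_mid (a point): centre of the red squeeze bottle, 190 mm long, 0.13 to 0.2 kg: a body 60 mm across for 105 mm from its flat base, then a shoulder and a white cone cap. The point is on the axis 95 mm from the base; z points from base to nozzle, straight down while it hangs in the holder. There the base is on top, 201 mm above the worktop, and the nozzle tip 11 mm above the worktop. It balances 77 mm from the base.
- red_bottle_tip (a point): tip of the red bottle's nozzle, on the axis, 190 mm from the base; axes as for the centre.
- yellow_bottle_mid (a point): centre of the yellow squeeze bottle (58 mm across, 190 mm long), hanging nozzle down in another well of the holder, base about 200 mm above the worktop; to be left there.
- cream_bottle_mid (a point): centre of the cream squeeze bottle (62 mm across, 190 mm long), hanging nozzle down in another well of the holder, base about 203 mm above the worktop; to be left there.
- plate_well (a point): middle of the white side plate's eating surface, 7 mm above the worktop; the loose plate is 155 mm across and its rim is 17 mm high. z is up. A serving shelf hangs over the far edge of the worktop (beyond x = 0.78 m): keep hand and wrist on the near side or to the right.
- dark_shaker_mid (a point): centre of the dark glass shaker with a pale cap, 42 mm across and 84 mm tall, 0.09 to 0.15 kg, standing upright in the middle of the plate at the start; the point is on its axis 42 mm above its underside (so 42 mm above the worktop when it stands there). z is up along its axis.
- timer: white kitchen timer with a small display, standing upright, 64 mm wide, 62 mm high and 22 mm thick, on the worktop beyond the plate; origin at the centre of its underside. To be left alone.
- counter_bell: service bell, 85 mm across and 64 mm high, on the worktop beyond the plate and to the right; origin at the centre of its underside. To be left alone.
- notepad: blank pad, 141 by 75 mm and 9 mm thick, lying on the worktop near its front edge at the right, its long side roughly along world y; origin at the centre of its underside. To be left alone.
Mind the look-alikes: they are no part of the job. Of the things that look like the part that bears dark_shaker_mid, the middle-sized one is meant.

How it is judged:
On the way, in this order (a step that is already met when the one before it is completed fails the run):
1. the dark shaker stands upright on the worktop, clear of the plate and let go (horizontal distance between dark_shaker_mid and plate_well above 0.098 m and angle between dark_shaker_mid's own z axis and vertical below 0.15 rad and height (world z) of dark_shaker_mid below 0.05 m and contact force between the fingers and dark_shaker below 0.1 N), for 0.2 s.
2. the red bottle is drawn fully out of the holder (height (world z) of red_bottle_tip above 0.108 m and contact force between the fingers and red_bottle above 1 N), for 0.1 s.
At the end, for the whole second after the job is handed in: Red bottle held still by the gripper alone, axis 27 to 63 degrees from vertical, nozzle down, tip within 40 mm sideways of the plate centre and 40 to 130 mm above its surface. Dark shaker upright (8 degrees) on the worktop, let go, still, axis 98 mm or more from the plate centre (all of step 1 and horizontal distance between red_bottle_tip and plate_well below 0.04 m and z of red_bottle_tip in the frame of plate_well between 0.04 and 0.13 m and angle between red_bottle_mid's own z axis and vertical between 2.042 and 2.67 rad and contact force between the fingers and red_bottle above 1 N and contact force between red_bottle and plate below 0.1 N and contact force between red_bottle and bottle_holder below 0.1 N and contact force between red_bottle and dark_shaker below 0.1 N and linear speed of each of red_bottle, dark_shaker below 0.03 m/s); the arm keeps its last pose, push and grip.
It fails at once if a bottle other than the red one is shifted or lifted by more than 30 mm (distance of any of cream_bottle_mid, yellow_bottle_mid from where it was at the start of the episode above 0.03 m).
It fails at once if the plate is shifted by more than 40 mm (distance of plate_well from where it was at the start of the episode above 0.04 m).
It fails at once if the shaker is tipped by more than 40 degrees (angle between dark_shaker_mid's own z axis and vertical above 0.7 rad).
It fails at once if the kitchen timer, the counter bell or the notepad is shifted by more than 40 mm (distance of any of timer, counter_bell, notepad from where it was at the start of the episode above 0.04 m).
It also fails if it takes over 54 s, if anything falls off the work surface, if the arm or the gripper's body presses on something with over 40 N, if the wrist force passes 120 N, or if a joint passes its speed limit or range.

## Working session

There is one attempt and no reset: what is moved stays moved. The work goes in short steps, Python scripts to look and compute and a tool call to move; the robot and the scene stay as the last step left them, time stands still between calls to the robot, and variables do not carry over. Pictures are saved under pics/ and viewed, and the job is handed in when it is done.

Besides the shell and the picture viewer there is one more tool, called after "Emit:" by a JSON object that holds its "op" and its "data", one argument or row to a line. move_arm: Moves the arm, as the interface text tells. Its arguments: {"type":"object","properties":{"series":{"type":"array","items":{"type":"array","items":{"type":"number"}}},"claw":{"type":"number"},"newtons":{"type":"number"}},"required":["series"]}

```bash
mkdir -p pics; cat > h.py <<'E'
import numpy as np, cv2
from bench import read_state, imaging, r
from scipy.spatial.transform import Rotation as Ro
def cal(n):
    c=imaging.get_calibration(n); return np.array(c["camera_matrix"]),c["k1"],np.array(c["R"]),np.array(c["t"])
def ray(n,u,v):
    K,k1,R,t=cal(n)
    p=cv2.undistortPoints(np.array([[[u,v]]],float),K,np.array([k1,0,0,0.]))[0,0]
    return -R.T@t, R.T@np.array([p[0],p[1],1.])
def onz(n,u,v,z):
    o,d=ray(n,u,v); return o+d*(z-o[2])/d[2]
def dep(n,u,v,D):
    o,d=ray(n,u,v); return o+d*D[int(v),int(u)]
def proj(n,X):
    K,k1,R,t=cal(n)
    return cv2.projectPoints(np.array([X],float),cv2.Rodrigues(R)[0],t,K,np.array([k1,0,0,0.]))[0][0,0]
E
python3 - <<'E'
from h import *
s=read_state()
for k,v in s.items(): print(k,np.round(v,3))
for n in("scene","top"):
    p,d=imaging.camera(n); cv2.imwrite(f"pics/{n}0.png",p[:,:,::-1]); np.save(f"{n}_p.npy",p); np.save(f"{n}_d.npy",d)
    K,k1,R,t=cal(n); print(n,K,k1,-R.T@t,R)
E
```

```text
time 0.0
joint_positions [ 1.15   0.333 -0.065  1.461  0.022  1.35  -0.088]
joint_vel [-0.002  0.001  0.001  0.001  0.002 -0.    -0.   ]
joint_torque [-0.0000e+00 -6.2326e+01  2.4000e-02 -3.8989e+01 -6.1000e-02  4.0000e-02
  0.0000e+00]
ee_pos [ 0.242 -0.576  0.186]
eef_rot [ 0.98   0.198 -0.    -0.001]
ft_force [-0.356 -0.486  0.589]
torque [-0.032  0.03  -0.06 ]
width 0.087
scene [[425.93508017   0.         258.55446757]
 [  0.         425.93508017 192.7455833 ]
 [  0.           0.           1.        ]] -0.11681686384513379 [0.15000224 0.45634311 0.54225877] [[-0.85412919 -0.51996156 -0.01016367]
 [-0.26226871  0.44753448 -0.85494328]
 [ 0.44908623 -0.7275664  -0.51862191]]
top [[438.44528293   0.         247.92155611]
 [  0.         438.44528293 190.16723591]
 [  0.           0.           1.        ]] -0.07920909566824733 [ 0.34396856 -0.15071416  1.08290757] [[ 0.01152642 -0.99990454  0.0076192 ]
 [-0.98225175 -0.01274887 -0.18713356]
 [ 0.18721283 -0.005327   -0.98230493]]
```

View pics/scene0.png

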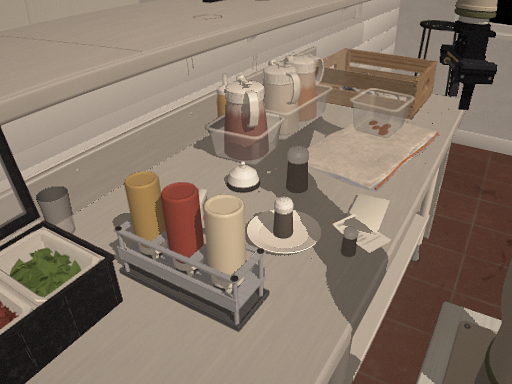

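View pics/top0.png

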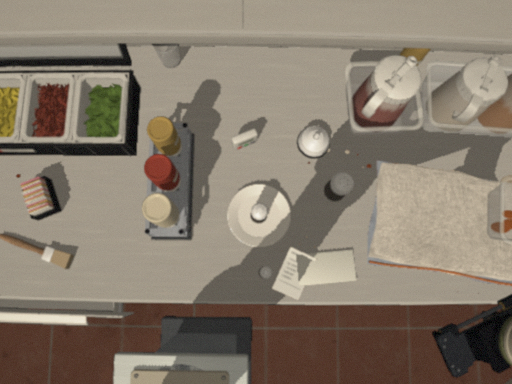

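Scene: the holder is at the left, its row running away from the robot: cream (top px 158,209), red (162,171), yellow (163,133). Shakers: a large one at top (341,184), a small one at (265,272), and a medium one on the plate at (259,212). The one on the plate fits both "in the middle of the plate" and "middle-sized". Next I measure and take an enlarged crop.

```bash
python3 - <<'E'
from h import *
P=np.load("top_p.npy");D=np.load("top_d.npy");S=np.load("scene_p.npy");SD=np.load("scene_d.npy")
a=cv2.resize(P[100:300,120:380,::-1],None,fx=3,fy=3,interpolation=cv2.INTER_CUBIC); cv2.imwrite("pics/crop_t.png",a)
a=cv2.resize(S[130:330,100:390,::-1],None,fx=2.7,fy=2.7,interpolation=cv2.INTER_CUBIC); cv2.imwrite("pics/crop_s.png",a)
# depth cloud top
H,W=D.shape
uv=np.stack(np.meshgrid(np.arange(W),np.arange(H)),-1).reshape(-1,1,2).astype(float)
def cloud(n,D):
    K,k1,R,t=cal(n)
    p=cv2.undistortPoints(uv,K,np.array([k1,0,0,0.]))[:,0]
    d=D.reshape(-1,1); X=np.hstack([p*d,d]); return ((X-t)@R).reshape(H,W,3)
C=cloud("top",D); np.save("ct.npy",C)
C2=cloud("scene",SD); np.save("cs.npy",C2)
def circ(m,zz,nm):
    m=m.astype(np.uint8); n,l,st,ce=cv2.connectedComponentsWithStats(m)
    for i in range(1,n):
        if st[i,4]>25:
            Q=C[l==i]; c,rad=cv2.minEnclosingCircle(Q[:,:2].astype(np.float32))
            print(nm,"px",np.round(ce[i]),"xy",np.round(c,3),"r",round(rad,3),"n",st[i,4],"z",np.round(np.median(Q[:,2]),3),"mean",np.round(Q[:,:2].mean(0),3))
Z=C[:,:,2]
reg=(C[:,:,0]<0.78)&(C[:,:,0]>0.2)&(C[:,:,1]>-0.45)&(C[:,:,1]<0.2)
for lo,hi,nm in((0.185,.215,"bases"),(.08,.10,"shaker top"),(.1,.14,"~.12"),(.045,.07,".05-.07"),(.009,.03,"plate"),(0.005,.014,"pad")):
    circ(reg&(Z>lo)&(Z<hi)&(D>0),0,nm)
hsv=cv2.cvtColor(P,cv2.COLOR_RGB2HSV)
E
```

```text
bases px [378.  90.] xy [ 0.739 -0.435] r 0.041 n 379 z 0.199 mean [ 0.738 -0.436]
bases px [160. 129.] xy [0.643 0.033] r 0.03 n 601 z 0.197 mean [0.642 0.031]
bases px [158. 168.] xy [0.559 0.032] r 0.031 n 670 z 0.198 mean [0.558 0.031]
bases px [157. 208.] xy [0.474 0.031] r 0.031 n 746 z 0.199 mean [0.473 0.029]
shaker top px [355. 115.] xy [ 0.731 -0.421] r 0.055 n 251 z 0.095 mean [ 0.719 -0.41 ]
shaker top px [360. 100.] xy [ 0.761 -0.428] r 0.019 n 55 z 0.088 mean [ 0.76  -0.426]
shaker top px [107. 105.] xy [0.742 0.19 ] r 0.023 n 64 z 0.082 mean [0.741 0.19 ]
shaker top px [114. 137.] xy [0.676 0.169] r 0.045 n 147 z 0.098 mean [0.657 0.162]
shaker top px [174. 152.] xy [0.626 0.022] r 0.021 n 35 z 0.094 mean [0.621 0.019]
shaker top px [337. 188.] xy [ 0.551 -0.374] r 0.027 n 83 z 0.095 mean [ 0.54  -0.362]
shaker top px [259. 211.] xy [ 0.486 -0.181] r 0.019 n 208 z 0.087 mean [ 0.486 -0.181]
~.12 px [365.  95.] xy [ 0.761 -0.43 ] r 0.02 n 121 z 0.121 mean [ 0.759 -0.429]
~.12 px [122. 119.] xy [0.706 0.162] r 0.081 n 516 z 0.104 mean [0.697 0.143]
~.12 px [176. 189.] xy
[... 2741 characters left out ...]
72.] xy [ 0.353 -0.342] r 0.031 n 115 z 0.01 mean [ 0.349 -0.336]
plate px [304. 274.] xy [ 0.347 -0.294] r 0.028 n 92 z 0.01 mean [ 0.344 -0.295]
pad px [193. 146.] xy [ 0.661 -0.014] r 0.029 n 39 z 0.01 mean [ 0.66  -0.016]
pad px [307. 153.] xy [ 0.657 -0.311] r 0.035 n 52 z 0.007 mean [ 0.646 -0.306]
pad px [124. 154.] xy [0.641 0.163] r 0.034 n 32 z 0.008 mean [0.637 0.159]
pad px [258. 216.] xy [ 0.488 -0.184] r 0.078 n 1985 z 0.009 mean [ 0.485 -0.182]
pad px [191. 210.] xy [ 0.498 -0.017] r 0.022 n 28 z 0.01 mean [ 0.497 -0.016]
pad px [187. 234.] xy [0.448 0.005] r 0.033 n 57 z 0.01 mean [ 0.438 -0.008]
pad px [324. 266.] xy [ 0.364 -0.338] r 0.09 n 1802 z 0.008 mean [ 0.363 -0.344]
```

View pics/crop_t.png

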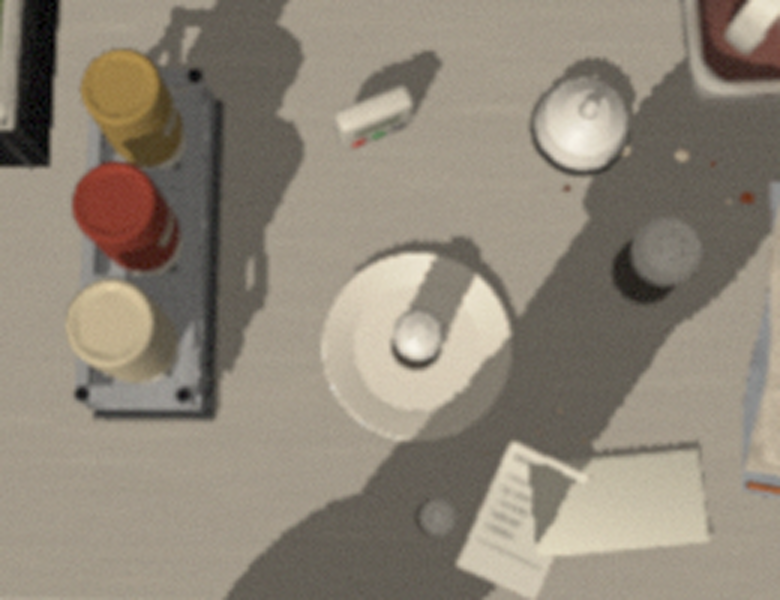

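View pics/crop_s.png

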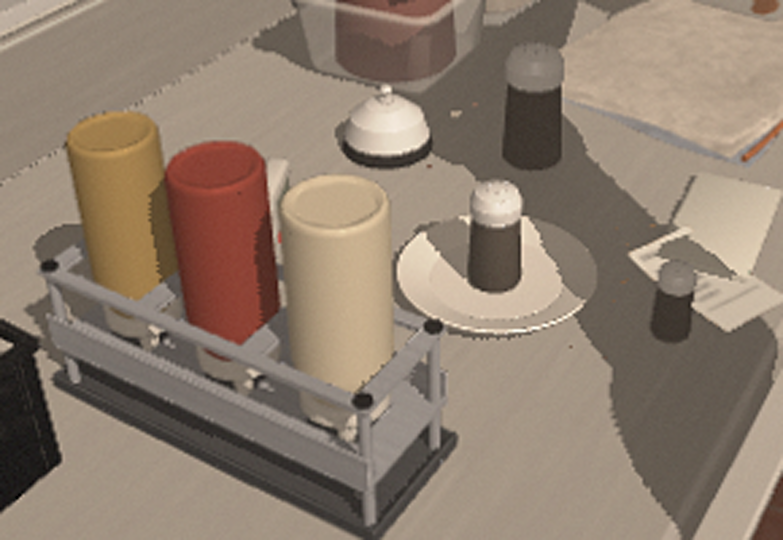

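The crops confirm it: the shaker in the middle of the plate is the middle-sized of three (about 38 px mask against r 25 mm and r 14 mm for the others). Plate and shaker are both at about (0.485, -0.181), and red is at (0.559, 0.032).

The moves offer no tilt, so the plan for the slant is:
1. Grip red near its base with a light grip.
2. Hook its cone on the inside edge of the steel deck hole.
3. Pivot the bottle in the fingers.

```bash
cat >> h.py <<'E'
def d(X,yaw=None):
    s=read_state(); Rm=Ro.from_quat(s["eef_rot"]).as_matrix()
    cy=np.arctan2(Rm[1,0],Rm[0,0])
    out=Rm.T@(np.array(X)-s["ee_pos"])
    print("t",round(s["time"],2),"pos",np.round(s["ee_pos"],4),"yaw",round(cy,3),"w",round(s["width"],4),"f",np.round(s["ft_force"],2))
    print("delta tool",np.round(out,4),"roll",None if yaw is None else round(cy-yaw,3))
E
python3 -c "
from h import *
d([.485,-.181,.15],0)"
```

```text
t 0.1 pos [ 0.242  -0.5759  0.1862] yaw 0.398 w 0.0866 f [ 0.1   0.73 -0.39]
delta tool [ 0.377  -0.2698  0.0365] roll 0.398
```

Emit:
{"op": "move_arm", "data": {
  "series": [
    [0.01,-0.007,0,0.02],
    [0.035,-0.025,0,0.06],
    [0.07,-0.05,0,0.1],
    [0.105,-0.075,0,0.15],
    [0.14,-0.1,0,0.2],
    [0.175,-0.125,0,0.25],
    [0.21,-0.15,0,0.3],
    [0.245,-0.175,0,0.35],
    [0.28,-0.2,0,0.398],
    [0.315,-0.225,0.01,0.398],
    [0.345,-0.247,0.02,0.398],
    [0.366,-0.262,0.03,0.398],
    [0.377,-0.27,0.0365,0.398],
    [0.377,-0.27,0.0365,0.398]
  ],
  "claw": 1
}}

```text
time: 1.5
ee_pos: [0.4853, -0.1789, 0.1492]
eef_rot: [1.0, 0.002, -0.001, -0.001]
ft_force: [-0.7, 0.0, 0.6]
width: 0.0866
```

```bash
python3 -c "
from h import *
d([.485,-.181,.039],0)"
```

```text
t 1.5 pos [ 0.4853 -0.1789  0.1492] yaw 0.003 w 0.0866 f [-0.66  0.02  0.65]
delta tool [-1.000e-04  2.300e-03  1.102e-01] roll 0.003
```

Emit:
{"op": "move_arm", "data": {
  "series": [
    [0,0,0.02,0],
    [0,0,0.05,0],
    [0,0,0.08,0],
    [0,0,0.1,0],
    [0,0,0.11,0],
    [0,0,0.11,0]
  ]
}}

```text
time: 2.1
ee_pos: [0.4841, -0.1819, 0.0396]
eef_rot: [1.0, -0.001, -0.001, -0.0]
ft_force: [-0.5, -0.5, 0.1]
width: 0.087
```

Emit:
{"op": "move_arm", "data": {
  "series": [
    [0,0,0,0],
    [0,0,0,0],
    [0,0,0,0],
    [0,0,0,0],
    [0,0,0,0],
    [0,0,0,0]
  ],
  "claw": -1,
  "newtons": 12
}}

```text
time: 2.7
ee_pos: [0.4852, -0.1813, 0.0405]
eef_rot: [1.0, -0.0, 0.0, 0.0]
ft_force: [0.1, -0.0, -0.1]
width: 0.0472
```

Emit:
{"op": "move_arm", "data": {
  "series": [
    [0,0,0,0],
    [0,0,0,0],
    [0,0,0,0]
  ]
}}

```text
time: 3.0
ee_pos: [0.4851, -0.1813, 0.0404]
eef_rot: [1.0, -0.0, 0.0, 0.0]
ft_force: [-0.7, -0.2, 0.7]
width: 0.0376
```

Emit:
{"op": "move_arm", "data": {
  "series": [
    [0,0,-0.005,0],
    [0,0,-0.015,0],
    [0,0,-0.025,0],
    [0,0,-0.035,0],
    [0,0,-0.04,0],
    [0,0,-0.04,0]
  ]
}}

```text
time: 3.6
ee_pos: [0.4857, -0.1815, 0.0815]
eef_rot: [1.0, -0.0, 0.001, 0.0]
ft_force: [0.1, -0.2, -1.3]
width: 0.0377
```

```bash
python3 - <<'E'
from h import *
p,D=imaging.camera("scene"); cv2.imwrite("pics/s1.png",cv2.resize(p[130:330,100:390,::-1],None,fx=2.5,fy=2.5))
d([.62,-.225,.08],0)
E
```

```text
t 3.65 pos [ 0.4853 -0.1814  0.0808] yaw -0.0 w 0.0378 f [ 0.29  0.3  -2.01]
delta tool [0.1347 0.0436 0.0009] roll -0.0
```

View pics/s1.png

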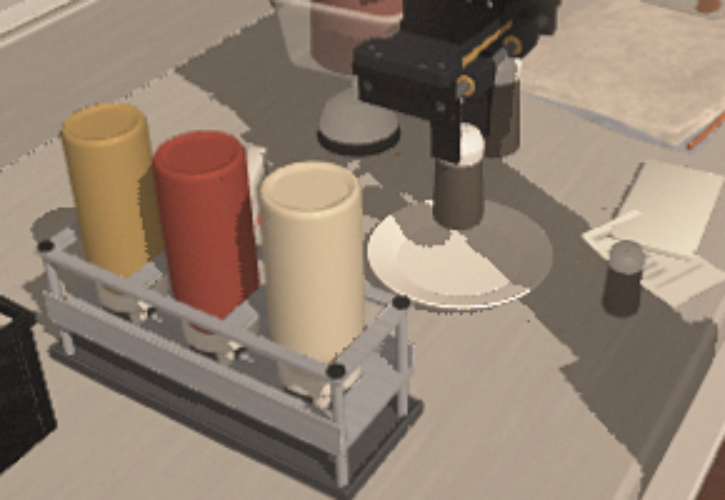

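The shaker is in the gripper, upright and clear of the plate (crop px 458,180). Moving it to the bare spot beyond the plate, at (0.62, -0.225).

Emit:
{"op": "move_arm", "data": {
  "series": [
    [0.01,0.003,0,0],
    [0.03,0.01,0,0],
    [0.055,0.018,0,0],
    [0.08,0.026,0,0],
    [0.105,0.034,0,0],
    [0.125,0.041,0,0],
    [0.135,0.044,0,0],
    [0.135,0.044,0,0],
    [0.135,0.044,0.015,0],
    [0.135,0.044,0.03,0],
    [0.135,0.044,0.04,0],
    [0.135,0.044,0.044,0],
    [0.135,0.044,0.046,0],
    [0.135,0.044,0.047,0],
    [0.135,0.044,0.047,0]
  ]
}}

```text
time: 5.15
ee_pos: [0.6204, -0.2254, 0.0338]
eef_rot: [1.0, -0.0, 0.0, 0.0]
ft_force: [-0.0, -1.1, -1.0]
width: 0.0378
```

```bash
python3 - <<'E'
from h import *
d([.62,-.225,.033],0)
p,D=imaging.camera("scene"); cv2.imwrite("pics/s2.png",cv2.resize(p[130:290,200:390,::-1],None,fx=4,fy=3.5))
E
```

```text
t 5.15 pos [ 0.6204 -0.2254  0.0338] yaw -0.0 w 0.0378 f [-0.01 -1.08 -1.05]
delta tool [-0.0004 -0.0004  0.0008] roll -0.0
```

View pics/s2.png

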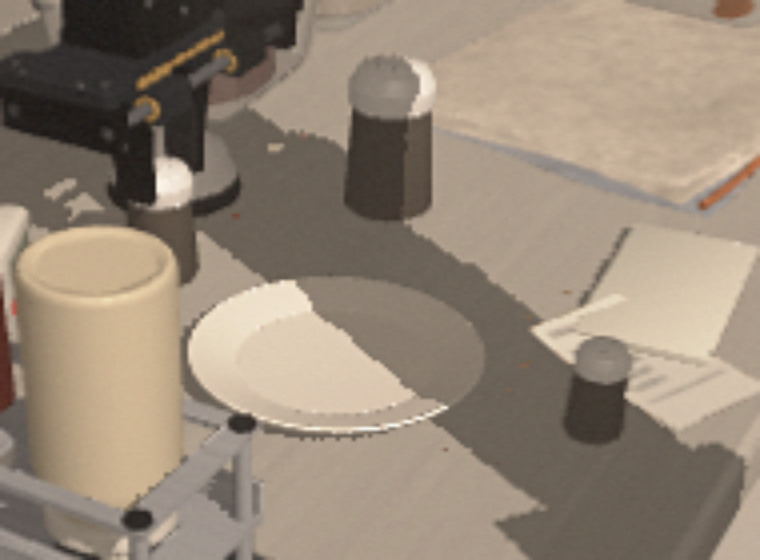

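Shaker at crop (170,230), at the worktop and well clear of the plate. Lowering the last mm, then releasing.

Emit:
{"op": "move_arm", "data": {
  "series": [
    [0,0,0.001,0],
    [0,0,0.0015,0],
    [0,0,0.0015,0]
  ]
}}

```text
time: 5.5
ee_pos: [0.6211, -0.2257, 0.0334]
eef_rot: [1.0, -0.0, 0.001, 0.0]
ft_force: [-0.2, -0.6, 6.2]
width: 0.0377
```

Emit:
{"op": "move_arm", "data": {
  "series": [
    [0,0,0,0],
    [0,0,0,0],
    [0,0,0,0],
    [0,0,0,0],
    [0,0,0,0],
    [0,0,0,0],
    [0,0,0,0]
  ],
  "claw": 1
}}

```text
time: 6.2
ee_pos: [0.6201, -0.2253, 0.0318]
eef_rot: [1.0, -0.0, 0.0, 0.0]
ft_force: [0.5, 1.0, -1.1]
width: 0.083
```

Emit:
{"op": "move_arm", "data": {
  "series": [
    [0,0,-0.01,0],
    [0,0,-0.04,0],
    [0,0,-0.08,0],
    [0,0,-0.12,0],
    [0,0,-0.16,0],
    [0,0,-0.2,0],
    [0,0,-0.235,0],
    [0,0,-0.255,0],
    [0,0,-0.265,0],
    [0,0,-0.265,0]
  ]
}}

```text
time: 7.2
ee_pos: [0.6205, -0.2253, 0.2983]
eef_rot: [1.0, -0.0, 0.001, 0.0]
ft_force: [0.1, 0.4, -0.0]
width: 0.0871
```

```bash
python3 - <<'E'
from h import *
d([.559,.032,.30],0)
p,D=imaging.camera("scene"); cv2.imwrite("pics/s3.png",cv2.resize(p[:,:,::-1],None,fx=1.5,fy=1.5))
E
```

```text
t 7.2 pos [ 0.6205 -0.2253  0.2983] yaw -0.0 w 0.0871 f [ 0.1   0.42 -0.04]
delta tool [-0.0616 -0.2572 -0.002 ] roll -0.0
```

View pics/s3.png

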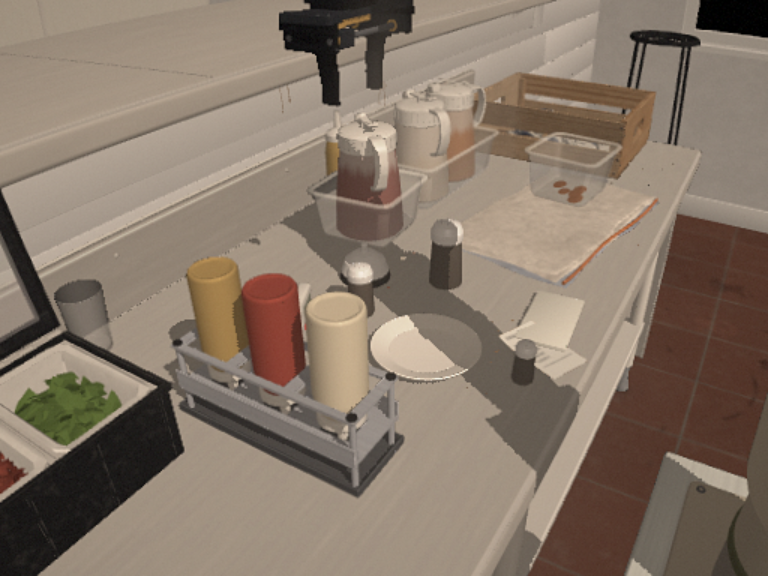

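Shaker stands upright at (360,290), the bell is behind it, and the red bottle is free at (273,330). Going above red.

Emit:
{"op": "move_arm", "data": {
  "series": [
    [-0.003,-0.012,0,0],
    [-0.01,-0.042,0,0],
    [-0.02,-0.083,0,0],
    [-0.03,-0.125,0,0],
    [-0.04,-0.167,0,0],
    [-0.05,-0.209,0,0],
    [-0.057,-0.24,0,0],
    [-0.0616,-0.257,0,0],
    [-0.0616,-0.257,0,0],
    [-0.0616,-0.257,0,0]
  ]
}}

```text
time: 8.25
ee_pos: [0.558, 0.0315, 0.296]
eef_rot: [1.0, 0.0, -0.001, 0.0]
ft_force: [-1.5, -1.4, 0.4]
width: 0.0867
```

```bash
python3 - <<'E'
from h import *
d([.559,.032,.15],0)
p,D=imaging.camera("top"); cv2.imwrite("pics/t3.png",cv2.resize(p[90:300,100:370,::-1],None,fx=2.5,fy=2.5))
E
```

```text
t 8.25 pos [0.558  0.0315 0.296 ] yaw 0.0 w 0.0867 f [-1.54 -1.4   0.41]
delta tool [ 0.0012 -0.0006  0.146 ] roll 0.0
```

View pics/t3.png

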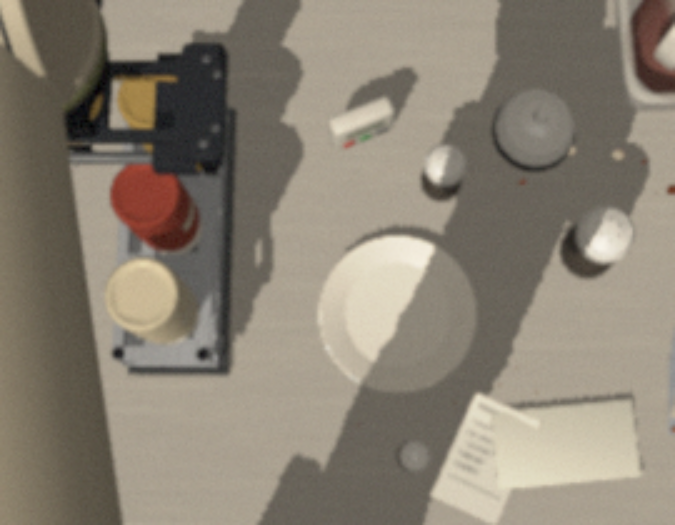

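The gripper appears up-image because of parallax (it is higher); its pose agrees with red's. Shaker upright at crop (443,167), clear of the plate. Descending.

Emit:
{"op": "move_arm", "data": {
  "series": [
    [0,0,0.015,0],
    [0,0,0.045,0],
    [0,0,0.08,0],
    [0,0,0.105,0],
    [0,0,0.125,0],
    [0,0,0.139,0],
    [0,0,0.146,0],
    [0,0,0.146,0]
  ]
}}

```text
time: 9.1
ee_pos: [0.5583, 0.0312, 0.1502]
eef_rot: [1.0, -0.0, -0.001, 0.0]
ft_force: [0.7, -0.7, -0.6]
width: 0.087
```

Emit:
{"op": "move_arm", "data": {
  "series": [
    [0,0,0,0],
    [0,0,0,0],
    [0,0,0,0],
    [0,0,0,0],
    [0,0,0,0],
    [0,0,0,0],
    [0,0,0,0]
  ],
  "claw": -1,
  "newtons": 15
}}

```text
time: 9.8
ee_pos: [0.5587, 0.0318, 0.1512]
eef_rot: [1.0, -0.0, 0.0, 0.0]
ft_force: [-0.8, 0.4, 2.5]
width: 0.0588
```

```bash
python3 - <<'E'
from h import *
d([.559,.032,.26],0)
p,D=imaging.camera("scene"); cv2.imwrite("pics/s4.png",cv2.resize(p[70:310,60:360,::-1],None,fx=2.5,fy=2.5))
E
```

```text
t 9.8 pos [0.5587 0.0318 0.1512] yaw -0.0 w 0.0588 f [-0.75  0.35  2.49]
delta tool [ 0.0003 -0.0002 -0.1088] roll -0.0
```

View pics/s4.png

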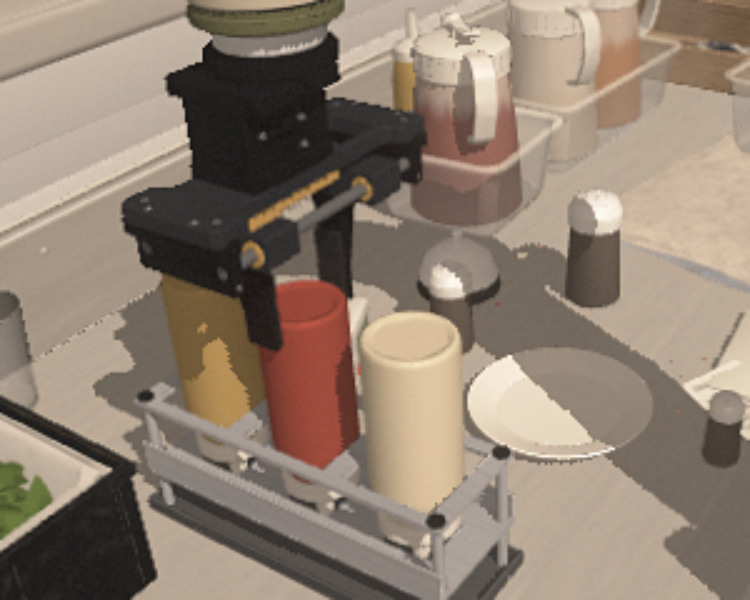

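The fingers hold red near its base (crop 300,330). Drawing it up 11 cm, straight.

Emit:
{"op": "move_arm", "data": {
  "series": [
    [0,0,-0.005,0],
    [0,0,-0.015,0],
    [0,0,-0.03,0],
    [0,0,-0.045,0],
    [0,0,-0.06,0],
    [0,0,-0.075,0],
    [0,0,-0.09,0],
    [0,0,-0.105,0],
    [0,0,-0.115,0],
    [0,0,-0.12,0],
    [0,0,-0.12,0],
    [0,0,-0.12,0]
  ]
}}

```text
time: 11.05
ee_pos: [0.5583, 0.0317, 0.2702]
eef_rot: [1.0, -0.0, -0.0, 0.0]
ft_force: [-0.0, 0.1, -2.2]
width: 0.059
```

```bash
python3 - <<'E'
from h import *
d([.559,.032,.26],np.pi/2)
p,D=imaging.camera("scene"); cv2.imwrite("pics/s5.png",cv2.resize(p[0:300,60:360,::-1],None,fx=2,fy=2))
E
```

```text
t 11.05 pos [0.5583 0.0317 0.2702] yaw -0.0 w 0.059 f [-0.03  0.06 -2.16]
delta tool [ 0.0007 -0.0003  0.0102] roll -1.571
```

View pics/s5.png

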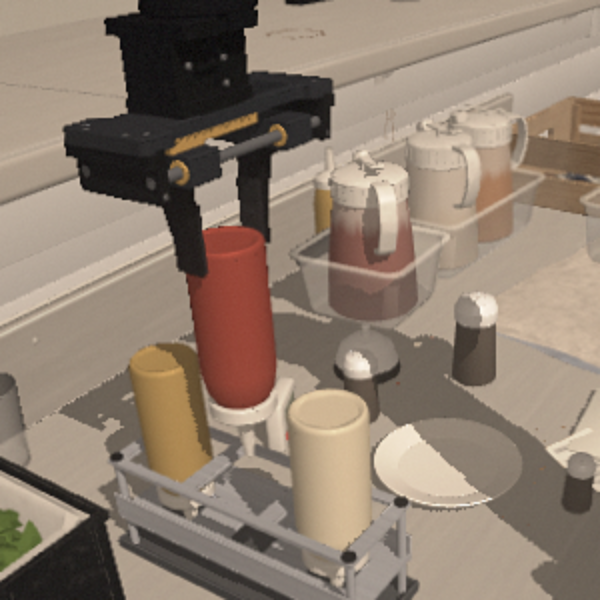

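Red is fully out, hanging straight, tip just above the holder (crop 250,450); neighbours undisturbed. Turning a quarter so the jaws lie along x.

```bash
python3 -c "
from h import *
print(np.round(read_state()['joint_positions'],3))"
```

```text
[ 0.292  0.193 -0.5    1.481  0.092  1.493 -1.778]
```

Emit:
{"op": "move_arm", "data": {
  "series": [
    [0,0,0,-0.05],
    [0,0,0,-0.17],
    [0,0,0,-0.3],
    [0,0,0,-0.43],
    [0,0,0,-0.56],
    [0,0,0,-0.69],
    [0,0,0,-0.82],
    [0,0,0,-0.95],
    [0,0,0,-1.08],
    [0,0,0,-1.21],
    [0,0,0,-1.34],
    [0,0,0,-1.46],
    [0,0,0,-1.54],
    [0,0,0,-1.571],
    [0,0,0,-1.571]
  ]
}}

```text
time: 12.6
ee_pos: [0.5583, 0.0316, 0.2702]
eef_rot: [0.707, 0.707, -0.0, -0.0]
ft_force: [1.4, 0.1, -0.6]
width: 0.0588
```

```bash
python3 - <<'E'
from h import *
d([.559,.032,.21],np.pi/2)
p,D=imaging.camera("scene"); cv2.imwrite("pics/s6.png",cv2.resize(p[0:300,60:360,::-1],None,fx=2,fy=2))
E
```

```text
t 12.6 pos [0.5583 0.0316 0.2702] yaw 1.571 w 0.0588 f [ 1.39  0.14 -0.61]
delta tool [0.0004 0.0008 0.0602] roll 0.0
```

View pics/s6.png

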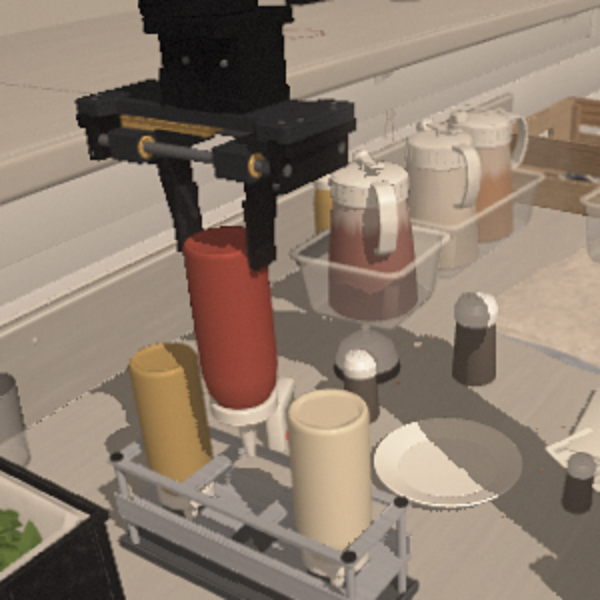

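Emit:
{"op": "move_arm", "data": {
  "series": [
    [0,0,0.005,0],
    [0,0,0.018,0],
    [0,0,0.033,0],
    [0,0,0.048,0],
    [0,0,0.057,0],
    [0,0,0.06,0],
    [0,0,0.06,0],
    [-0.01,0,0.06,0],
    [-0.02,0,0.06,0],
    [-0.025,0,0.06,0],
    [-0.025,0,0.06,0]
  ]
}}

```text
time: 13.75
ee_pos: [0.5589, 0.0053, 0.2112]
eef_rot: [0.708, 0.706, 0.0, 0.0]
ft_force: [0.5, 1.4, -0.7]
width: 0.0591
```

```bash
python3 - <<'E'
from h import *
for X in ([.559,-.0289,.2123],[.559,-.0639,.2051]):d(X)
p,D=imaging.camera("scene"); cv2.imwrite("pics/s7.png",cv2.resize(p[30:300,60:360,::-1],None,fx=2.2,fy=2.2))
E
```

```text
t 13.75 pos [0.5589 0.0053 0.2112] yaw 1.569 w 0.0591 f [ 0.54  1.37 -0.66]
delta tool [-0.0342  0.0002 -0.0011] roll None
t 13.75 pos [0.5589 0.0053 0.2112] yaw 1.569 w 0.0591 f [ 0.54  1.37 -0.66]
delta tool [-0.0692  0.0003  0.0061] roll None
```

View pics/s7.png

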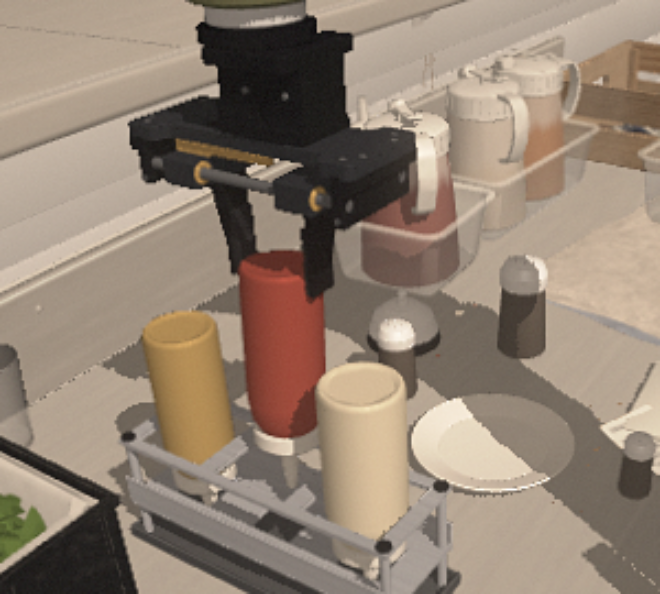

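Nozzle is down in the well (crop ~288,450), next to the near rail. Lightening the grip and moving -y for the first 15–20 degrees.

Emit:
{"op": "move_arm", "data": {
  "series": [
    [0,0,0,0],
    [-0.006,0,0,0],
    [-0.013,0,-0.001,0],
    [-0.02,0,-0.001,0],
    [-0.027,0,-0.001,0],
    [-0.034,0,-0.001,0],
    [-0.041,0,0,0],
    [-0.041,0,0,0]
  ],
  "newtons": 7
}}

```text
time: 14.6
ee_pos: [0.5585, -0.0358, 0.2106]
eef_rot: [0.708, 0.706, -0.0, 0.0]
ft_force: [0.4, 0.4, -1.1]
width: 0.0591
```

```bash
python3 - <<'E'
from h import *
for X in ([.559,-.0639,.2051],[.559,-.0976,.1891],[.559,-.1065,.1803]):d(X)
p,D=imaging.camera("scene"); cv2.imwrite("pics/s8.png",cv2.resize(p[30:300,60:360,::-1],None,fx=2.2,fy=2.2))
E
```

```text
t 14.6 pos [ 0.5585 -0.0358  0.2106] yaw 1.569 w 0.0591 f [ 0.37  0.36 -1.1 ]
delta tool [-0.0281  0.0006  0.0055] roll None
t 14.6 pos [ 0.5585 -0.0358  0.2106] yaw 1.569 w 0.0591 f [ 0.37  0.36 -1.1 ]
delta tool [-0.0618  0.0006  0.0215] roll None
t 14.6 pos [ 0.5585 -0.0358  0.2106] yaw 1.569 w 0.0591 f [ 0.37  0.36 -1.1 ]
delta tool [-0.0707  0.0006  0.0303] roll None
```

View pics/s8.png

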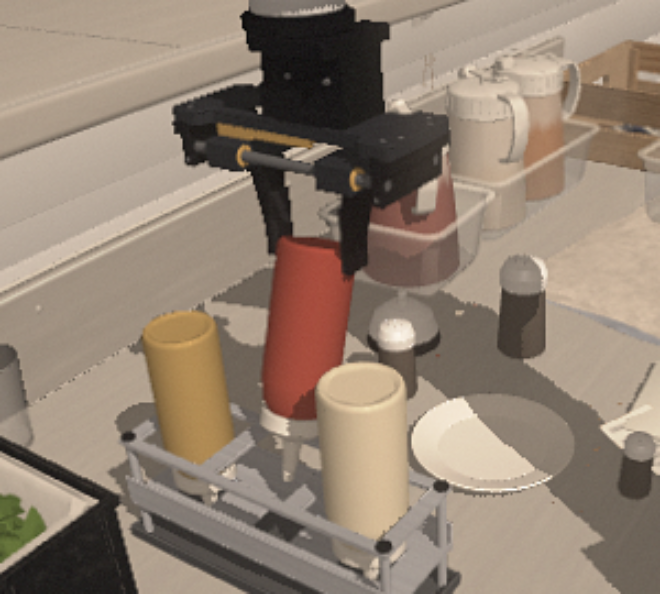

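The bottle is pivoting in the grip (tilt visible, nozzle at crop 290,470). Continuing toward about 47 degrees.

Emit:
{"op": "move_arm", "data": {
  "series": [
    [-0.006,0,0.001,0],
    [-0.013,0,0.002,0],
    [-0.02,0,0.0035,0],
    [-0.027,0,0.0055,0],
    [-0.034,0,0.008,0],
    [-0.041,0,0.011,0],
    [-0.048,0,0.0145,0],
    [-0.055,0,0.018,0],
    [-0.062,0,0.0215,0],
    [-0.066,0,0.0255,0],
    [-0.069,0,0.0285,0],
    [-0.069,0,0.0285,0]
  ]
}}

```text
time: 15.85
ee_pos: [0.5585, -0.1038, 0.1819]
eef_rot: [0.707, 0.707, -0.0, -0.0]
ft_force: [-0.3, -0.5, 0.2]
width: 0.0594
```

```bash
python3 - <<'E'
from h import *
d([.485,-.295,.181])
p,D=imaging.camera("scene"); cv2.imwrite("pics/s9.png",cv2.resize(p[30:300,60:360,::-1],None,fx=2.2,fy=2.2))
E
```

```text
t 15.85 pos [ 0.5585 -0.1038  0.1819] yaw 1.57 w 0.0594 f [-0.3  -0.53  0.24]
delta tool [-0.1912 -0.0733  0.001 ] roll None
```

View pics/s9.png

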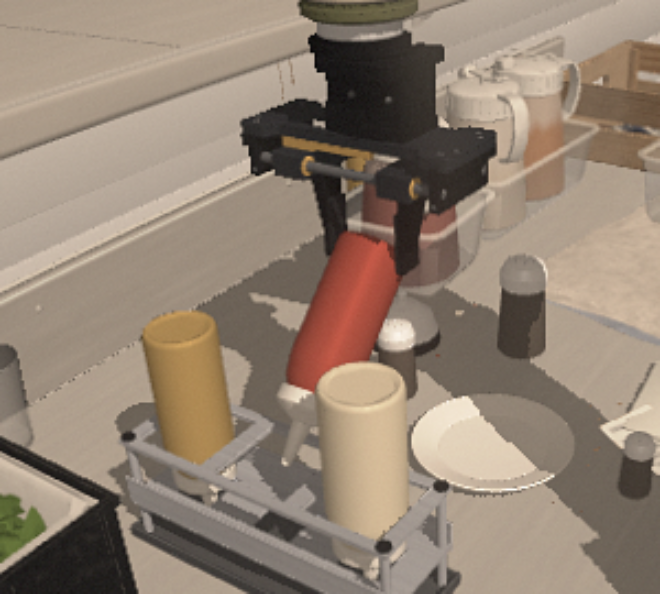

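Tilt now looks near 45 degrees. Firming the grip, lifting clear, then measuring.

Emit:
{"op": "move_arm", "data": {
  "series": [
    [0,0,0,0],
    [0,0,0,0],
    [0,0,-0.008,0],
    [0,0,-0.02,0],
    [0,0,-0.035,0],
    [0,0,-0.05,0],
    [0,0,-0.058,0],
    [0,0,-0.06,0],
    [0,0,-0.06,0]
  ],
  "newtons": 35
}}

```text
time: 16.8
ee_pos: [0.5586, -0.1033, 0.2425]
eef_rot: [0.707, 0.707, 0.0, 0.0]
ft_force: [-0.7, 0.0, -2.3]
width: 0.0589
```

```bash
cat > m.py <<'E'
from h import *
import sys
p,D=imaging.camera("scene"); cv2.imwrite(f"pics/{sys.argv[1]}.png",cv2.resize(p[30:300,60:360,::-1],None,fx=2.2,fy=2.2))
s=read_state(); e=s["ee_pos"]; print(e)
# red pixels -> main axis using plane x = tcp x (vertical plane of the pivot)
def pl(u,v):
    o,dd=ray("scene",u,v); return o+dd*(e[0]-o[0])/dd[0]
h=cv2.cvtColor(p,cv2.COLOR_RGB2HSV)
m=(((h[...,0]<8)|(h[...,0]>172))&(h[...,1]>140)&(h[...,2]>60)).astype(np.uint8)
m[:, :60]=0; n,l,st,ce=cv2.connectedComponentsWithStats(m)
i=1+np.argmax(st[1:,4]); print("red",st[i],ce[i])
P=[]
q=np.argwhere(l==i)
P=np.array([dep("scene",u,v,D) for v,u in q if D[v,u]>0])
w,V=np.linalg.eigh(np.cov(P.T)); a=V[:,2]; a=a*np.sign(-a[2]); print("axis(pca)",np.round(a,3),"tilt",np.degrees(np.arccos(-a[2])),"mean",P.mean(0),np.ptp((P@a)))
E
python3 m.py s10
```

```text
[ 0.55835596 -0.10328162  0.24198182]
red [ 188  102   53   82 2565] [214.68654971 142.36569201]
axis(pca) [-0.022  0.663 -0.749] tilt 41.52136547205999 mean [ 0.54406644 -0.0477625   0.2538658 ] 0.12969417056657212
```

View pics/s10.png

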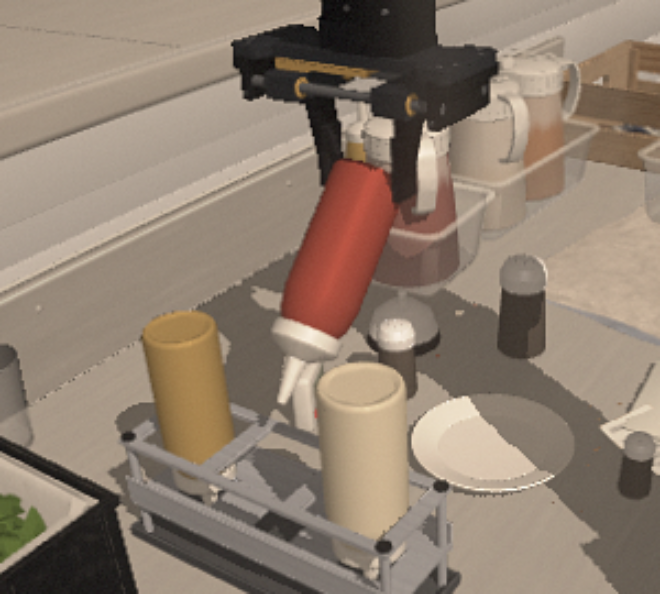

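```bash
python3 - <<'E'
from h import *
e=read_state()["ee_pos"]
for u,v in((187.7,212.7),):
    o,dd=ray("scene",u,v); X=o+dd*(e[0]-o[0])/dd[0]; g=e+[0,0,.019]
    w=X-g; print(X,w,np.linalg.norm(w),np.degrees(np.arctan2(w[1],-w[2])))
    tgt=np.array([.485,-.182,.087])
    d(e+tgt-X)
E
```

```text
[0.55835596 0.01952466 0.14956874] [ 0.          0.12280628 -0.11141308] 0.16581391999613748 47.784860398652825
t 16.85 pos [ 0.5584 -0.1033  0.242 ] yaw 1.571 w 0.0588 f [ 0.71 -0.21 -2.18]
delta tool [-0.2015 -0.0733  0.0626] roll None
```

Tip at about (0.558, 0.020, 0.150), tilt about 42–48°, which fits the 159 mm arm within a few mm. Moving over the plate, then down.

Emit:
{"op": "move_arm", "data": {
  "series": [
    [-0.008,0,0,0],
    [-0.025,0,0,0],
    [-0.045,-0.005,0,0],
    [-0.065,-0.013,0,0],
    [-0.085,-0.022,0,0],
    [-0.105,-0.032,0,0],
    [-0.125,-0.042,0,0],
    [-0.145,-0.052,0,0],
    [-0.165,-0.062,0,0],
    [-0.183,-0.069,0,0],
    [-0.196,-0.073,0,0],
    [-0.2015,-0.0733,0.005,0],
    [-0.2015,-0.0733,0.017,0],
    [-0.2015,-0.0733,0.032,0],
    [-0.2015,-0.0733,0.047,0],
    [-0.2015,-0.0733,0.058,0],
    [-0.2015,-0.0733,0.0625,0],
    [-0.2015,-0.0733,0.0625,0],
    [-0.2015,-0.0733,0.0625,0]
  ]
}}

```text
time: 18.75
ee_pos: [0.4856, -0.3048, 0.1803]
eef_rot: [0.707, 0.707, 0.0, 0.0]
ft_force: [-0.7, 0.1, -1.4]
width: 0.0586
```

```bash
python3 - <<'E'
from h import *
d([.485,-.295,.181])
for n in("scene","top"):
    p,D=imaging.camera(n); np.save(n+"f.npy",p); np.save(n+"fd.npy",D)
    q=p[60:300,160:400] if n=="scene" else p[100:300,120:380]
    cv2.imwrite(f"pics/f_{n}.png",cv2.resize(q[:,:,::-1],None,fx=2.5 if n=="scene" else 3,fy=2.5 if n=="scene" else 3))
E
```

```text
t 18.75 pos [ 0.4856 -0.3048  0.1803] yaw 1.571 w 0.0586 f [-0.73  0.06 -1.38]
delta tool [ 0.0098 -0.0005 -0.0007] roll None
```

View pics/f_scene.png

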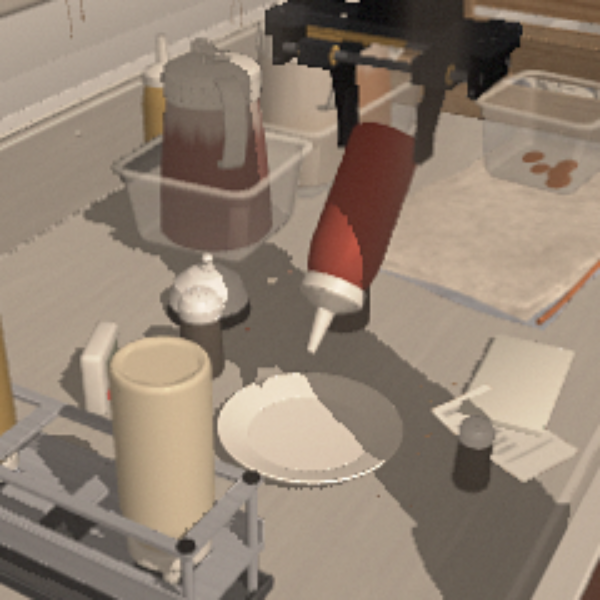

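View pics/f_top.png

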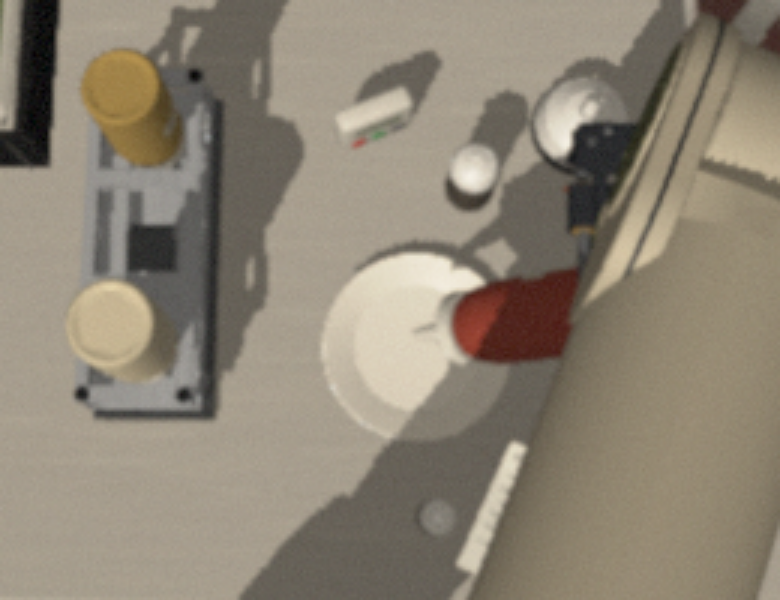

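The nozzle tip is at scene px (285,201), nearly white-on-white at top px (258,210). Triangulating, and rechecking the other objects.

```bash
python3 - <<'E'
from h import *
o1,d1=ray("scene",284.8,200.8); o2,d2=ray("top",257.7,210.3)
A=np.stack([d1,-d2],1); k=np.linalg.lstsq(A,o2-o1,rcond=None)[0]
a=o1+k[0]*d1;b=o2+k[1]*d2; X=(a+b)/2; print("tip",X,"gap",np.linalg.norm(a-b))
e=read_state()["ee_pos"]; g=e+[0,0,.019]; w=X-g; print(np.linalg.norm(w),"tilt",np.degrees(np.arccos(-w[2]/np.linalg.norm(w))))
# sanity: scene ray on plane x=e0
print("scene on x plane",o1+d1*(e[0]-o1[0])/d1[0])
D=np.load("topfd.npy"); P=np.load("topf.npy")
def C(u,v,r=6):
    return np.array([dep("top",x,y,D) for x in range(u-r*2,u+r*2) for y in range(v-r*2,v+r*2) if D[y,x]>0])
for nm,u,v,lo,hi in(("shaker",278,156,.07,.1),("yellow",160,129,.185,.21),("cream",157,208,.185,.21)):
    Q=C(u,v,9); Q=Q[(Q[:,2]>lo)&(Q[:,2]<hi)]; c,r_=cv2.minEnclosingCircle(Q[:,:2].astype(np.float32)); print(nm,np.round(c,3),round(r_,3),"z",np.round(np.max(Q[:,2]),3))
h=P.astype(int)
E
```

```text
tip [ 0.48451037 -0.18003354  0.08824456] gap 0.005118517535895413
0.167338182539745 tilt 48.28380500813457
scene on x plane [ 0.48565326 -0.187708    0.08317871]
shaker [ 0.622 -0.226] 0.02 z 0.087
yellow [0.643 0.033] 0.03 z 0.202Traceback (most recent call last):
  File "<stdin>", line 12, in <module>
  File "<stdin>", line 10, in C
  File "h.py", line 13, in dep
    o,d=ray(n,u,v); return o+d*D[int(v),int(u)]
        ~~~^^^^^^^
  File "h.py", line 7, in ray
    K,k1,R,t=cal(n)
             ~~~^^^
  File "h.py", line 5, in cal
    c=imaging.get_calibration(n); return np.array(c["camera_matrix"]),c["k1"],np.array(c["R"]),np.array(c["t"])
ValueError: time passes only in moves, steps and waits
```

The tip is within a few mm of target, the tilt is about 48°, and the shaker stands at (0.622, -0.226). Cream, plate, timer, bell and pad are at the same pixels as at the start. One settling hold, then I hand in.

Emit:
{"op": "move_arm", "data": {
  "series": [
    [0,0,0,0],
    [0,0,0,0],
    [0,0,0,0]
  ]
}}

```text
time: 19.15
ee_pos: [0.4853, -0.3048, 0.1801]
eef_rot: [0.707, 0.707, 0.0, 0.0]
ft_force: [0.1, 0.5, -1.4]
width: 0.0586
```

```bash
python3 - <<'E'
from bench import read_state, r
s=read_state(); print(s["time"],s["ee_pos"],s["width"],abs(s["joint_vel"]).max() if hasattr(s["joint_vel"],"max") else s["joint_vel"])
print(r.close_job())
E
```

```text
19.15 [ 0.48530318 -0.30483122  0.1800505 ] 0.058573353584078 0.001411321553003434
the job is handed in; nothing more can be done
None
```

I handed the job in at 19.15 s of the 54 s allowed, with the red bottle held slanted over the plate. No verdict was reported.

- **Shaker:** I took the middle-sized one off the plate and stood it on the worktop at (0.622, -0.226), about 14 cm from the plate centre. It was upright and let go.
- **Red bottle:** I drew it straight up out of the holder. The moves allow no tilting, so I gave it the slant by pivoting it in a light grip against the holder's deck edge. I then firmed the grip to 35 N.
- **Final pose:** The two views put the tip at about (0.485, -0.180, 0.088), 2–3 mm sideways of the plate centre and 81 mm above its surface. The arm was still, with the fingers 58.6 mm apart on the bottle.

**Where the checks disagreed:**
- The two camera rays to the tip missed each other by 5 mm, and the measured distance from grip to tip came out about 8 mm longer than expected.
- The tilt read 42–48° depending on the method.
- Both are well inside the allowed ranges.

**Other objects:** The last measuring script stopped with an error before the cream bottle was reached. It had already confirmed the yellow bottle unmoved. I judged the cream bottle, plate and timer only by their unchanged position in the pictures. The arm partly hid the bell and notepad in the top view, so those were checked less fully, but neither looked disturbed.

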